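Change the ribbon cassette of the label press

ROBOT

A 6-joint arm with a two-finger parallel gripper is mounted at the origin on the work surface. World frame = base frame: x ahead of the robot, y to its left, z up, the work surface at z = 0. Lengths are in m, angles in rad, forces in N, time in s.
With the tool pointing down it reaches from about 0.375 to 0.825 m from the base axis. Payload 5.5 kg.
Tool frame: the origin (TCP) lies on the centre line of the jaws, within the pads' length; the fingertips stand 14 mm ahead of it and the grasp point (between the pads) lies 5 mm behind it; z points along the fingers, y is the line along which they close (so a half turn about z gives the same grasp; the last joint's range is limited). The gripper opens to 85 mm and grips with 20 to 120 N. Pads are 22 mm wide; open, the fingers measure 114 mm over their backs; the gripper's body (76 mm by 85 mm) begins 54 mm behind the grasp point. The pads swing forward as they close: fully open they stand 13 mm farther back than shut.
Start: joints at [1.231, 0.314, -0.047, 1.21, 0, 1.571], TCP at [0.2, 0.566, 0.245] pointing down, gripper open.
Joint ranges: [-2.67, 2.67], [-0.69, 1.73], [-1.03, 1.25], [-2.08, 2.16], [-1.42, 1.45], [-3.14, 3.14]. Speed limits (rad/s): [2.39, 2.39, 3.01, 3.14, 3.14, 3.14].

INTERFACE

Orientations are given as a rotation vector (axis times angle).
In Python, from bench import bot gives the robot as it stands.
- The arm moves only by the shell command python3 -m handwheel 'ROWS'. ROWS is JSON, a list of rows, each a list of 7 numbers: the shift along the tool's x, y, z in mm, then the turn, a rotation vector about the tool's x, y, z in rad, then the closure, from 0 (fully open) to 1 (shut). In form: [[tx, ty, tz, rx, ry, rz, grip], ...]. A call has 1 to 5 rows; each row shifts and turns the commanded pose from where the row before left it, along the tool's axes as they then stand; what a row does not reach is not made up. A row lasts 1/8 s, in which the tool goes at most 62.5 mm and 10.7 degrees, less where a joint would pass 70% of its speed; a pose out of reach is approached as far as the arm can. A call with a gripper value outside its range is refused whole. The fingers move at their own pace and stop on an object; the grip force is fixed at half the most. Time passes only in rows, so rows that do not move let the fingers close. It gives the time, the measured TCP pose, the force, the opening and the grip force at its end, in the units of the state.
- bot.get_state(): the state, without advancing time (a new reading comes with each control period).
- bot.capture(name): name is "scene" or "side" or "wrist"; returns the picture (384x512x3 uint8, red, green, blue); there is no depth.
- bot.get_calibration(name): a dict with "intrinsics" (3x3 intrinsics, pixels), "k1" (the pictures are not rectified: a ray, as slopes to the right and down, at radius r is drawn at 1 + k1 r^2 times it, then the intrinsics apply), "cam_to_world" (4x4, takes a point from camera to world coordinates). Camera axes: x right, y down, z forward; pixel columns grow to the right and rows downward; lengths in m; the calibration is good to about 2 mm. A picture is of the moment at which its call begins: read the wrist's pose just before it. get_calibration takes no time and is no camera call; for the wrist camera it gives the pose at the moment of the call.
- bot.hand_in(): hands the job in; it is judged then, once.
The state is a dict: "time_s": time; "joint_pos": joint angles; "joint_vel": joint speeds; "joint_efforts": joint torques, N m; "position": TCP position; "eef_rot": TCP orientation; "force": force on the tool from outside, world axes, zero at the start; "torque": the same for the moment, N m; "finger_gap": opening from 0.0 (shut) to 1.0 (fully open); "finger_force": force on a finger pad.
Only numpy, scipy, OpenCV 4.12 (cv2) and the standard library are available. Lean on these libraries where they do the work, as an engineer would, in place of code of your own. Each camera call takes 0.05 s, during which the arm holds its last target. There are 200 camera calls.

TASK

The grey cassette in the label press is used up: press it so that the push-push catch lets it pop up, take it out and put it in the blue tray. Then draw the teal cassette straight up out of its light stand without tipping the stand, slide it into the press and push it home until the catch holds it. Do not force anything, and leave the amber cassette and everything else on the table alone.

Things in the scene. Friction and masses are not known exactly. Their poses are not given: they have to be found in the camera images.
- press: The label press: fixed white desk machine 200 (x) x 170 (y) x 210 mm; origin under its centre, front to its -x (to the robot's right). Its bay leans 30 degrees, mouth up and to the front. A clear visor (205 to 209 mm above the table) hangs over the bay, its front edge 22 mm behind and 90 mm above the mouth's centre: lean the tool with the bay. A tower begins 60 mm behind the mouth.
- bay_mouth (a point): Centre of the bay's mouth, in the plane of the sloping white face around it (x -40 to +45, y +-84 mm). z points out along the bay's axis (30 degrees from vertical, towards the front), y across the slot's wide side, x across its thin side. Slot 23 (x) x 47 (y) mm, flared over its top 5 mm to 33 x 57 mm.
- carrier (a joint): Spring carrier in the bay, m, outwards: 0 caught, +0.018 up, -0.0065 hard stop. Push-push: from caught, press to the stop and let go: it rises (0.4 s). From up, press to the stop and let go: it returns to 0 (1.5 mm of play) and is caught. Too short a press changes nothing. Spring 3.5 N up, 6.7 N at the stop; with damping and rubbing a press takes up to about 12 N before the stop.
- carrier_top (a point): Centre of the carrier's upper face, on which a cassette's foot stands; axes as bay_mouth. 59 mm below the mouth when caught (a cassette then stands 11 mm proud of the face, 4.5 mm at the stop), 41 mm below when up (29 mm proud).
- spent: Used-up cassette: mid-grey block, white window on both wide sides, 20 (x) x 44 (y) x 70 mm (z), about 70 g, the lowest 4 mm 3.5 mm narrower; origin at the centre of its foot, z along its length to the head. At the start caught in the bay; it only stands on the carrier.
- teal: Fresh cassette, teal, same shape and axes as the grey one (a half turn about its z makes no difference). At the start it stands upright in one of the two stands, its head 74 mm above the table.
- amber: Another cassette, amber, same shape, in the other stand; not to be touched.
- holder_a: The stand of the teal cassette: light (60 g) loose clear stand, foot 44 (x) x 68 (y) x 4 mm, pocket 23 (x) x 47 (y) mm inside with 3 mm walls, rim 36 mm above the table, floor 4 mm above it; origin at the centre of its underside, z up.
- holder_b: The stand of the amber cassette: the same stand.
- tray: Blue open tray, fixed, 130 (x) x 110 (y) x 25 mm, walls and floor 4 mm; origin at the centre of its underside. A cassette may stand or lie in it.
- bud_a: Carved wooden flower bud, 38 mm wide, 34 mm high, loose; origin at its underside.
- bud_b: As bud_a.
- bud_c: As bud_a.
- glue_jar: White glue jar, 60 mm wide, 95 mm high, loose; origin at its underside.
- spool: Violet ribbon spool, 56 mm wide, 36 mm high, loose; origin at its underside.
- mug: White mug, 76 mm wide, 85 mm high, loose; origin at its underside.
- shaping_tool: Petal-shaping spatula lying on the table, loose; origin at its underside.
Things that resemble listed ones, but are neither listed nor needed, are in the scene too. Of the things that look like the teal, take the one that is farthest to the robot's left at the start.

How it is judged:
By the outcome, as a careful person would: the job done as asked, in the order asked, and still so for the second after the job is handed in, with the robot touching nothing.
It also fails if it takes over 67 s, if anything falls off the work surface, if the arm or the gripper's body presses on something with over 40 N, if the wrist force passes 120 N, or if a joint passes its speed limit or range.

## Working session

There is one attempt and no reset: what is moved stays moved. The work goes in short steps, Python scripts to look and compute and a shell command to move; the robot and the scene stay as the last step left them, time stands still between calls to the robot, and variables do not carry over. Pictures are saved under pics/ and viewed, at most 10 in all, crops included, and the job is handed in when it is done.

```bash
ls; mkdir -p pics
python3 - <<'E'
from bench import bot
import cv2,numpy as np
s=bot.get_state();print(s['time_s'],s['position'],s['eef_rot'])
for n in ['scene','side','wrist']:
    c=bot.get_calibration(n);print(n,np.round(c['intrinsics'],1).tolist(),c['k1'],np.round(c['cam_to_world'],3).tolist())
    cv2.imwrite(f'pics/{n}0.png',bot.capture(n)[:,:,::-1])
E
```

```text
pics
0.0 [0.19980537 0.56518192 0.24446253] [-5.31214819e-01 -3.09604295e+00  2.52838037e-03]
scene [[431.5, 0.0, 252.1], [0.0, 431.5, 188.3], [0.0, 0.0, 1.0]] -0.008338343231532982 [[-0.531, 0.663, -0.528, 1.212], [0.848, 0.419, -0.326, 0.402], [0.005, -0.621, -0.784, 1.044], [0.0, 0.0, 0.0, 1.0]]
side [[441.5, 0.0, 256.9], [0.0, 441.5, 188.6], [0.0, 0.0, 1.0]] -0.04391307437189632 [[0.844, -0.345, 0.412, 0.063], [-0.537, -0.557, 0.634, -0.804], [0.011, -0.756, -0.655, 0.944], [0.0, 0.0, 0.0, 1.0]]
wrist [[317.1, 0.0, 257.4], [0.0, 317.1, 189.6], [0.0, 0.0, 1.0]] -0.006403376465769593 [[0.333, 0.891, 0.308, 0.121], [0.943, -0.314, -0.109, 0.594], [-0.001, 0.327, -0.945, 0.373], [0.0, 0.0, 0.0, 1.0]]
```

View pics/scene0.png

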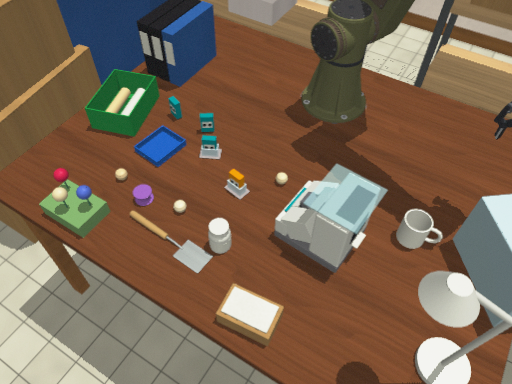

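View pics/side0.png

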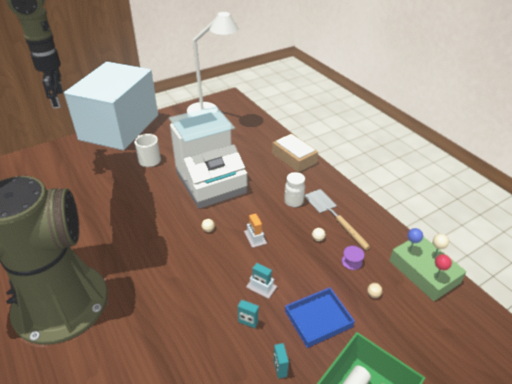

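The scene view shows the press around (330,215) and the stand with the teal cassette at (209,147). Two more teal decoys are at (206,123) and (175,107), the amber is at (236,182) and the tray at (160,146). The side view shows the same things: teal in its stand (262,275), tray (319,316), bay (220,168).

```bash
cat > h.py <<'E'
import numpy as np,cv2
from bench import bot
def ray(c,uv):
    K=np.array(c['intrinsics']);T=np.array(c['cam_to_world'])
    d=np.array([(uv[0]-K[0,2])/K[0,0],(uv[1]-K[1,2])/K[1,1]]);s=d.copy()
    for _ in range(8): s=d/(1+c['k1']*(s@s))
    return T[:3,3],T[:3,:3]@np.array([s[0],s[1],1.])
def plane(c,uv,z):
    o,d=ray(c,uv);return o+d*(z-o[2])/d[2]
def tri(*cu):
    A=np.zeros((3,3));b=np.zeros(3);L=[]
    for c,uv in cu:
        o,d=ray(c,uv);d=d/np.linalg.norm(d);P=np.eye(3)-np.outer(d,d);A+=P;b+=P@o;L.append((P,o))
    x=np.linalg.solve(A,b);return x,[np.linalg.norm(P@(x-o)) for P,o in L]
def proj(c,X):
    K=np.array(c['intrinsics']);T=np.array(c['cam_to_world']);p=T[:3,:3].T@(np.array(X)-T[:3,3]);s=p[:2]/p[2];s=s*(1+c['k1']*(s@s));return K[:2,:2]@s+K[:2,2]
def blobs(im,lo,hi,amin=20):
    m=cv2.inRange(cv2.cvtColor(im,cv2.COLOR_RGB2HSV),lo,hi)
    n,l,st,ce=cv2.connectedComponentsWithStats(m)
    return [(ce[i].round(1).tolist(),int(st[i,4]),cv2.minAreaRect(np.argwhere(l==i)[:,::-1].astype(np.float32))) for i in range(1,n) if st[i,4]>=amin]
def load(n): return cv2.imread(n)[:,:,::-1].copy()
E
python3 - <<'E'
from h import *
for n in ['scene','side']:
    im=load(f'pics/{n}0.png');c=bot.get_calibration(n)
    for nm,lo,hi,z in [('teal',(82,120,60),(96,255,255),.05),('amber',(10,180,150),(22,255,255),.05),('blue',(108,180,80),(120,255,255),.012)]:
        for b in blobs(im,lo,hi,25): print(n,nm,b[0],b[1],plane(c,b[0],z).round(3))
s=load('pics/side0.png')[95:215,150:310];a=load('pics/scene0.png')[155:275,260:400]
cv2.imwrite('pics/c1.png',np.hstack([cv2.resize(s,None,fx=2.6,fy=2.6,interpolation=3),cv2.resize(a,None,fx=2.6,fy=2.6,interpolation=3)])[:,:,::-1])
E
```

```text
scene teal [175.3, 106.4] 151 [ 0.378 -0.427  0.05 ]
scene teal [205.9, 117.2] 118 [ 0.366 -0.306  0.05 ]
scene teal [207.7, 129.2] 52 [ 0.41  -0.266  0.05 ]
scene teal [208.8, 139.8] 123 [ 0.447 -0.235  0.05 ]
scene teal [294.7, 199.3] 61 [0.511 0.114 0.05 ]
scene amber [237.0, 175.4] 126 [ 0.524 -0.076  0.05 ]
scene blue [159.9, 145.5] 1011 [ 0.526 -0.38   0.012]
side teal [219.7, 177.1] 43 [0.554 0.172 0.05 ]
side teal [261.7, 270.9] 153 [ 0.463 -0.215  0.05 ]
side teal [248.4, 310.2] 220 [ 0.373 -0.296  0.05 ]
side teal [281.4, 359.4] 272 [ 0.369 -0.439  0.05 ]
```

View pics/c1.png

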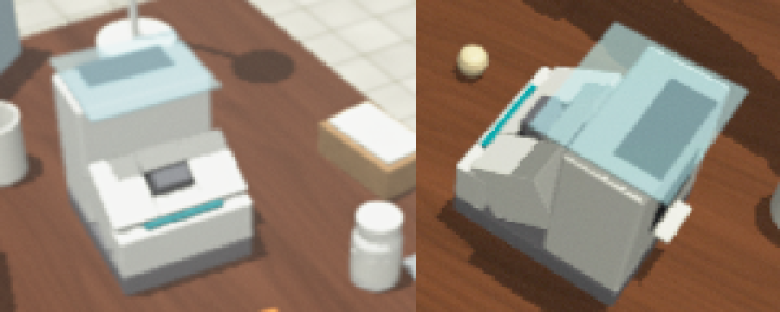

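The left half (side view) shows the dark cassette head at about (215,163) in full-image pixels, with a teal stripe on the press front below it. The scene view has the head at about (306,198), partly under the visor.

```bash
cat >> h.py <<'E'
from scipy.spatial.transform import Rotation as R
def pose():
    s=bot.get_state();return np.array(s['position']),R.from_rotvec(s['eef_rot'])
def delta(p,Rt):
    p0,R0=pose();print('shift first, mm',(R0.inv().apply(np.array(p)-p0)*1000).round(1),'then turn',(R0.inv()*Rt).as_rotvec().round(3))
def tool(z,x):
    z=np.array(z,float);z/=np.linalg.norm(z);x=np.array(x,float);x-=z*(x@z);x/=np.linalg.norm(x)
    return R.from_matrix(np.c_[x,np.cross(z,x),z])
E
python3 - <<'E'
from h import *
a=bot.get_calibration('side');b=bot.get_calibration('scene')
for u,v in [((215.4,163),(306.5,198)),((205.8,180.4),(305.8,188.8)),((235.4,173.8),(286.2,211.2))]: print(tri((a,u),(b,v)))
p0,R0=pose();c=bot.get_calibration('wrist');T=np.array(c['cam_to_world'])
print(R0.as_matrix().round(3).tolist()); print('cam in tool',R0.inv().apply(T[:3,3]-p0),(R0.as_matrix().T@T[:3,:3]).round(3).tolist())
X=tri((a,(235.4,173.8)),(b,(286.2,211.2)))[0]-tri((a,(205.8,180.4)),(b,(305.8,188.8)))[0]
print(X,np.arctan2(X[1],X[0]))
E
```

```text
(array([0.53790193, 0.15998623, 0.12009246]), [np.float64(0.0014360417207644656), np.float64(0.0014360417207643355)])
(array([0.4891394 , 0.13502517, 0.09043737]), [np.float64(0.0007118421337845485), np.float64(0.0007118421337845588)])
(array([0.58374937, 0.1234436 , 0.08445195]), [np.float64(0.0009131912875579699), np.float64(0.0009131912875579416)])
[[-0.943, 0.333, -0.0], [0.333, 0.943, -0.001], [-0.0, -0.001, -1.0]]
cam in tool [ 0.08377183  0.00028265 -0.12862256] [[0.001, -0.945, -0.327], [1.0, 0.0, 0.001], [-0.001, -0.327, 0.945]]
[ 0.09460997 -0.01158156 -0.00598542] -0.12180777225052279
```

```bash
cat > press.py <<'E'
from h import *
px=np.array([0.122,0.993,0]);px/=np.linalg.norm(px)
def setyaw(y):
    global px;px=np.array([np.cos(y),np.sin(y),0])
def axis(): return np.array([0,0,np.cos(np.pi/6)])-.5*px
def Rbay(): return tool(-axis(),-px)
E
python3 -m handwheel '[[0,0,-50,0,0,0,0],[0,0,-50,0,0,0,0],[0,0,0,0,0,-0.163,0],[0,0,0,0,0,-0.163,0],[0,0,0,0,0,-0.163,0]]'
python3 -m handwheel '[[0,0,0,0,0,-0.163,0],[0,0,0,0,0,-0.163,0],[0,0,0,0,0,-0.163,0],[0,0,0,0,0,-0.163,0],[0,0,0,0,0,-0.163,0]]'
python3 -m handwheel '[[0,0,0,0,0,-0.163,0],[0,0,0,0,0,-0.163,0],[0,0,0,0,0,-0.163,0],[0,0,0,0,0,0,0]]'
python3 - <<'E'
from press import *
print(bot.get_state()['joint_pos']);delta([.53,.0955,.345],Rbay())
E
```

```text
time_s: 0.78
position: [0.2, 0.5656, 0.3451]
eef_rot: [0.243, -3.132, 0.001]
force: [0.5, -0.1, -0.3]
finger_gap: 0.998
finger_force: 0.0
time_s: 1.4
position: [0.1999, 0.5655, 0.3449]
eef_rot: [1.464, -2.779, 0.001]
force: [-0.5, -0.4, -0.7]
finger_gap: 0.998
finger_force: 0.0
time_s: 1.9
position: [0.1999, 0.5656, 0.345]
eef_rot: [2.085, -2.35, 0.0]
force: [-0.5, 0.3, -1.0]
finger_gap: 1.005
finger_force: 0.0
[ 1.23100777e+00  2.98006867e-01  1.56007718e-01  1.42937708e+00
 -1.92718291e-05 -2.20485373e-01]
shift first, mm [ 4.275e+02 -3.837e+02  2.000e-01] then turn [ 0.001 -0.524  0.003]
```

```bash
python3 -m handwheel '[[35,-32,0,0,0,0,0],[35,-32,0,0,0,0,0],[36,-32,0,0,0,0,0],[36,-32,0,0,0,0,0],[36,-32,0,0,0,0,0]]' >/dev/null
python3 -m handwheel '[[36,-32,0,0,0,0,0],[36,-32,0,0,0,0,0],[36,-32,0,0,0,0,0],[36,-32,0,0,0,0,0],[36,-32,0,0,0,0,0]]' >/dev/null
python3 -m handwheel '[[35,-32,0,0,0,0,0],[35,-32,0,0,0,0,0],[0,0,0,0,-0.175,0,0],[0,0,0,0,-0.175,0,0],[0,0,0,0,-0.174,0,0]]'
python3 - <<'E'
from press import *
print(bot.get_state()['joint_pos'].round(2));delta([.53,.0955,.2326],Rbay())
E
```

```text
time_s: 3.78
position: [0.5315, 0.0953, 0.3462]
eef_rot: [-1.793, 2.024, 0.485]
force: [0.0, -0.4, -0.6]
finger_gap: 0.998
finger_force: 0.0
[-0.12  0.14 -0.14  1.29  0.53 -1.57]
shift first, mm [57.4  1.6 98.1] then turn [-0.     0.006  0.001]
```

```bash
python3 -m handwheel '[[19,0,33,0,0,0,0],[19,0,33,0,0,0,0],[19,1,32,0,0,0,0],[0,0,0,0,0.006,0,0],[0,0,0,0,0,0,0]]'
python3 - <<'E'
from press import *
c=bot.get_calibration('wrist');im=bot.capture('wrist');cv2.imwrite('pics/w1.png',im[:,:,::-1])
np.save('w1.npy',c['cam_to_world']);print(pose()[0],proj(c,[.538,.160,.120]))
E
```

```text
time_s: 4.4
position: [0.5308, 0.0956, 0.2334]
eef_rot: [-1.802, 2.029, 0.477]
force: [0.2, 0.2, 1.3]
finger_gap: 1.005
finger_force: 0.0
[0.53118029 0.09549788 0.23382397] [258.57909932 183.62524017]
```

View pics/w1.png

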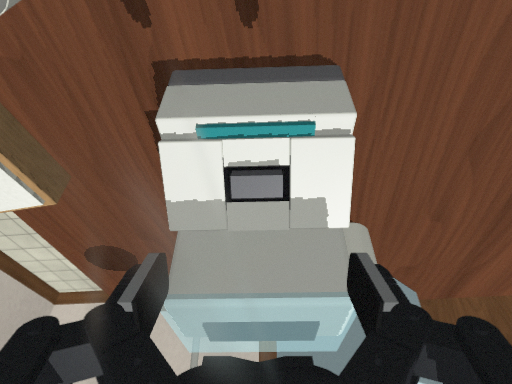

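The wrist view shows the sloping face with its corners near (160,138), (355,137), (168,229) and (350,227). The dark flare outline covers about (224–290, 166–202), and the grey head is centred near (257,184).

Run:
```python
from press import *
im=load('pics/w1.png');c=bot.get_calibration('wrist');g=cv2.cvtColor(im,cv2.COLOR_RGB2GRAY)
print(g[184,215:300].tolist());print(g[160:210,257].tolist())
roi=np.zeros_like(g);roi[155:212,214:302]=1
m=((g<150)&(roi>0)).astype(np.uint8)
n,l,st,ce=cv2.connectedComponentsWithStats(m)
i=1+st[1:,4].argmax();r=cv2.minAreaRect(np.argwhere(l==i)[:,::-1].astype(np.float32));print('flare',st[i],r)
h=((g>85)&(g<150)&(roi>0)&(l==i)).astype(np.uint8);h=cv2.morphologyEx(h,cv2.MORPH_OPEN,np.ones((5,5)))
r2=cv2.minAreaRect(np.argwhere(h>0)[:,::-1].astype(np.float32));print('head',r2,h.sum())
# face outline rows/cols
for y in (145,160,215,225): print(y,np.where(np.abs(np.diff(g[y,150:365].astype(int)))>25)[0]+150)
for x in (180,200,320,335): print(x,np.where(np.abs(np.diff(g[60:300,x].astype(int)))>18)[0]+60)
```

```text
[230, 231, 231, 233, 234, 235, 236, 233, 220, 113, 29, 32, 23, 19, 21, 62, 122, 122, 119, 126, 122, 124, 123, 124, 122, 120, 126, 125, 124, 127, 122, 124, 126, 126, 124, 122, 125, 123, 125, 123, 126, 125, 127, 125, 127, 124, 125, 128, 127, 126, 129, 124, 129, 127, 127, 129, 129, 127, 129, 127, 131, 129, 129, 130, 131, 129, 127, 123, 30, 21, 16, 19, 19, 24, 63, 165, 231, 239, 239, 240, 241, 239, 240, 240, 240]
[236, 236, 179, 162, 160, 154, 66, 14, 10, 20, 54, 58, 56, 56, 56, 87, 123, 127, 124, 125, 125, 123, 129, 126, 127, 127, 124, 124, 127, 122, 128, 126, 127, 128, 128, 128, 128, 129, 52, 12, 21, 81, 155, 161, 161, 160, 162, 160, 161, 162]
flare [ 223  163   68   49 2444] ((256.5, 187.0), (48.0, 67.0), 90.0)
head ((256.5, 186.0), (22.0, 51.0), 90.0) 1160
145 [155 157 158 222 288 289 290 354]
160 [159 160 222 223 244 250 266 278 288 289 290 352 353]
215 [166 167 328 349]
225 [168 327 348 349 363]
180 [ 69  84  85 116 117 133 134 140 141 200 298]
200 [ 84 116 117 123 124 127 135 138 139 140 141 200 229 298]
320 [ 80 112 113 129 130 136 137 138 196 197 296 297]
335 [ 64  79  80 112 113 127 128 136 137 227 296]
```

Run:
```python
from press import *
c=bot.get_calibration('wrist');K=np.array(c['intrinsics']);T=np.load('w1.npy');D=np.array([c['k1'],0,0,0,0])
flare=[(-16.5,-28.5,224.2,166.3),(-16.5,28.5,289.8,165.6),(16.5,-28.5,224.4,201),(16.5,28.5,289.5,200)]
face=[(-40,-84,157.3,141.1),(-40,84,354.8,136.2),(45,-84,168.6,230),(45,84,348.6,227.3)]
for nm,q in [('flare',flare),('face',face),('both',flare+face)]:
    q=np.array(q);o=np.c_[q[:,:2]/1000,np.zeros(len(q))];
    ok,rv,tv=cv2.solvePnP(o,q[:,2:],K,D)
    e=cv2.projectPoints(o,rv,tv,K,D)[0][:,0]-q[:,2:]
    M=T[:3,:3]@cv2.Rodrigues(rv)[0];P=T[:3,:3]@tv[:,0]+T[:3,3]
    print(nm,'mouth',P.round(4),'x',M[:,0].round(3),'y',M[:,1].round(3),'z',M[:,2].round(3),'err',np.abs(e).max(0).round(1),'yaw',np.arctan2(-M[0,1],M[1,1]))
# mouth by ray to plane z=.1155; head centre
c['cam_to_world']=T
for z in (.113,.116,.119): print(z,plane(c,(256.9,183.3),z).round(4))
```

```text
Traceback (most recent call last):
cv2.error: OpenCV(4.12.0) /io/opencv/modules/calib3d/src/solvepnp.cpp:835: error: (-215:Assertion failed) ( (npoints >= 4) || (npoints == 3 && flags == SOLVEPNP_ITERATIVE && useExtrinsicGuess) || (npoints >= 3 && flags == SOLVEPNP_SQPNP) ) && npoints == std::max(ipoints.checkVector(2, CV_32F), ipoints.checkVector(2, CV_64F)) in function 'solvePnPGeneric'
```

Run:
```python
from press import *
c=bot.get_calibration('wrist');K=np.array(c['intrinsics']);T=np.load('w1.npy');D=np.array([c['k1'],0,0,0,0])
flare=[(-16.5,-28.5,224.2,166.3),(-16.5,28.5,289.8,165.6),(16.5,-28.5,224.4,201),(16.5,28.5,289.5,200)]
face=[(-40,-84,157.3,141.1),(-40,84,354.8,136.2),(45,-84,168.6,230),(45,84,348.6,227.3)]
for nm,q in [('flare',flare),('face',face),('both',flare+face)]:
    q=np.array(q);o=np.c_[q[:,:2]/1000,np.zeros(len(q))];uv=q[:,2:].copy()
    ok,rv,tv=cv2.solvePnP(o,uv,K,D)
    e=cv2.projectPoints(o,rv,tv,K,D)[0][:,0]-uv
    M=T[:3,:3]@cv2.Rodrigues(rv)[0];P=T[:3,:3]@tv[:,0]+T[:3,3]
    print(nm,'mouth',P.round(4),'x',M[:,0].round(3),'y',M[:,1].round(3),'z',M[:,2].round(3),'err',np.abs(e).max(0).round(1),'yaw',np.arctan2(-M[0,1],M[1,1]))
c['cam_to_world']=T
for z in (.113,.116,.119): print(z,plane(c,(256.9,183.3),z).round(4))
```

```text
flare mouth [0.5397 0.1635 0.1166] x [0.108 0.898 0.427] y [-0.99   0.135 -0.034] z [-0.088 -0.419  0.904] err [0.8 0.2] yaw 1.435495942274422
face mouth [0.5407 0.1666 0.1133] x [0.074 0.866 0.494] y [-0.997  0.082  0.005] z [-0.036 -0.493  0.869] err [0.4 0.3] yaw 1.4887996935262298
both mouth [0.5403 0.1665 0.1136] x [0.078 0.869 0.489] y [-0.996  0.091 -0.002] z [-0.047 -0.486  0.872] err [1.5 0.8] yaw 1.479500423114885
0.113 [0.5403 0.1671 0.113 ]
0.116 [0.5399 0.1638 0.116 ]
0.119 [0.5395 0.1605 0.119 ]
```

```bash
sed -i 's/^px=np.array.*/px=np.array([np.cos(1.485),np.sin(1.485),0])/;/^px\/=/d' press.py; sed -i '1{s/.*/from h import */}' press.py; grep -n px press.py
cat >> press.py <<'E'
M=np.array([.5400,.1645,.1153])
def bay(h=0):  # measured TCP in bay axes (mm) relative to mouth, and move to height h on the axis
    p,_=pose();a=axis();b=px*np.cos(np.pi/6)+np.array([0,0,.5]);y=np.cross([0,0,1],px)
    d=(p-M)*1000;s=bot.get_state();print('bay x,y,z',np.round([d@b,d@y,d@a],1),'F axial',round(float(np.dot(s['force'],a)),1),'gap',round(float(s['finger_gap']),3));delta(M+a*h/1000,Rbay())
E
python3 -c "
from press import *
bay(50)"
```

```text
2:px=np.array([np.cos(1.485),np.sin(1.485),0])
4:    global px;px=np.array([np.cos(y),np.sin(y),0])
5:def axis(): return np.array([0,0,np.cos(np.pi/6)])-.5*px
6:def Rbay(): return tool(-axis(),-px)
bay x,y,z [ -0.9   2.9 137.4] F axial 0.2 gap 1.002
shift first, mm [-1.5 -1.3 87.4] then turn [-0.018 -0.005 -0.027]
```

```bash
python3 -m handwheel '[[-1.5,-1.3,22,0,0,0,1],[0,0,22,0,0,0,1],[0,0,22,0,0,0,1],[0,0,10,-0.018,-0.005,-0.027,1],[0,0,0,0,0,0,1]]'
python3 -m handwheel '[[0,0,0,0,0,0,1],[0,0,0,0,0,0,1],[0,0,0,0,0,0,1]]'
python3 -c "
from press import *
bay(25)
cv2.imwrite('pics/w2.png',bot.capture('wrist')[:,:,::-1])"
```

```text
time_s: 5.08
position: [0.5366, 0.134, 0.1672]
eef_rot: [-1.837, 2.0, 0.494]
force: [0.1, -0.8, 0.0]
finger_gap: 0.002
finger_force: 0.0
time_s: 5.45
position: [0.5362, 0.1337, 0.1671]
eef_rot: [-1.835, 2.0, 0.493]
force: [0.5, -0.4, -0.4]
finger_gap: 0.001
finger_force: 0.0
bay x,y,z [-1.   1.2 60.4] F axial -0.1 gap 0.001
shift first, mm [-1.  -1.2 35.4] then turn [ 0.001 -0.001 -0.001]
```

View pics/w2.png

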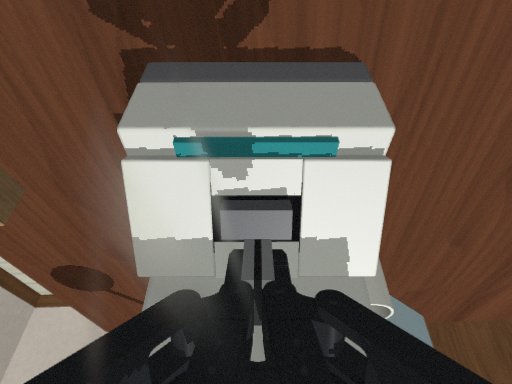

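The shut fingertips at (258,243) are in line with the grey head at (256,222), so I go down and press.

```bash
python3 -m handwheel '[[-1,-1.2,10,0,0,0,1],[0,0,12,0,0,0,1],[0,0,8,0,0,0,1],[0,0,3,0,0,0,1],[0,0,0,0,0,0,1]]'
python3 -c "
from press import *
bay(18.5)"
python3 -m handwheel '[[0,0,2,0,0,0,1],[0,0,2,0,0,0,1]]'
python3 -c "
from press import *
bay(18.5)"
```

```text
time_s: 6.12
position: [0.5384, 0.1513, 0.1383]
eef_rot: [-1.836, 2.001, 0.494]
force: [-1.4, 0.5, 0.2]
finger_gap: 0.005
finger_force: 0.0
bay x,y,z [-0.   0.5 26.6] F axial -0.0 gap 0.005
shift first, mm [-0.1 -0.5  8.1] then turn [ 0.003 -0.001 -0.001]
time_s: 6.38
position: [0.5391, 0.1529, 0.1357]
eef_rot: [-1.835, 2.0, 0.493]
force: [-2.2, -3.6, 5.2]
finger_gap: -0.002
finger_force: 2.9
bay x,y,z [ 0.1 -0.1 23.5] F axial 6.4 gap -0.002
shift first, mm [0.1 0.1 5. ] then turn [ 0.001 -0.    -0.   ]
```

```bash
python3 -m handwheel '[[0,0,2,0,0,0,1],[0,0,1.5,0,0,0,1],[0,0,1.5,0,0,0,1]]'
python3 -c "
from press import *
bay(18.5)"
python3 -m handwheel '[[0,0,1,0,0,0,1],[0,0,0,0,0,0,1]]'
python3 -c "
from press import *
bay(18.5)"
```

```text
time_s: 6.75
position: [0.5393, 0.1554, 0.1313]
eef_rot: [-1.835, 2.0, 0.493]
force: [-2.3, -3.5, 6.0]
finger_gap: 0.001
finger_force: 3.2
bay x,y,z [ 0.1 -0.1 18.4] F axial 7.1 gap 0.001
shift first, mm [ 0.1  0.1 -0.1] then turn [ 0.001 -0.    -0.001]
time_s: 7.0
position: [0.5396, 0.1557, 0.131]
eef_rot: [-1.835, 2.0, 0.492]
force: [-2.7, -5.4, 9.8]
finger_gap: 0.001
finger_force: 5.8
bay x,y,z [ 0.2 -0.4 18. ] F axial 11.3 gap 0.001
shift first, mm [ 0.2  0.4 -0.5] then turn [ 0. -0. -0.]
```

```bash
python3 -m handwheel '[[0,0,0.7,0,0,0,1],[0,0,0,0,0,0,1]]'
python3 -m handwheel '[[0,0,-10,0,0,0,1],[0,0,-20,0,0,0,1],[0,0,-20,0,0,0,0],[0,0,-20,0,0,0,0],[0,0,0,0,0,0,0]]'
python3 - <<'E'
from press import *
bay(30)
c=bot.get_calibration('wrist');im=bot.capture('wrist');cv2.imwrite('pics/w3.png',im[100:300,150:360,::-1])
for h in (.011,.029): print(proj(c,M+axis()*h))
E
```

```text
time_s: 7.25
position: [0.5399, 0.1558, 0.131]
eef_rot: [-1.834, 2.0, 0.491]
force: [-4.7, -8.5, 13.5]
finger_gap: -0.001
finger_force: 8.6
time_s: 7.88
position: [0.5372, 0.1211, 0.191]
eef_rot: [-1.835, 2.0, 0.491]
force: [0.9, -0.8, -0.1]
finger_gap: 0.642
finger_force: 0.0
bay x,y,z [ 0.2 -0.9 87.3] F axial 0.2 gap 0.642
shift first, mm [ 0.2  1.  57.3] then turn [-0. -0. -0.]
[259.55991109 207.33531785]
[259.74567036 217.96012916]
```

View pics/w3.png

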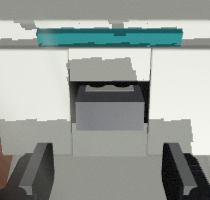

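The cassette is up: its white window now shows above the mouth. Next I go down and grasp it.

```bash
python3 -m handwheel '[[0,1,20,0,0,0,0],[0,0,25,0,0,0,0],[0,0,15,0,0,0,0],[0,0,8,0,0,0,0],[0,0,1,0,0,0,0]]'
python3 -c "
from press import *
bay(18)"
python3 -m handwheel '[[0,0,0,0,0,0,1],[0,0,0,0,0,0,1],[0,0,0,0,0,0,1],[0,0,0,0,0,0,1],[0,0,0,0,0,0,1]]'
python3 -c "
from press import *
bay(18)"
```

```text
time_s: 8.55
position: [0.5373, 0.1564, 0.1293]
eef_rot: [-1.837, 2.001, 0.495]
force: [1.4, -0.0, -1.1]
finger_gap: 0.998
finger_force: 0.0
bay x,y,z [-0.2  2.  16.3] F axial -1.0 gap 0.998
shift first, mm [-0.2 -2.  -1.7] then turn [ 0.004 -0.001 -0.001]
time_s: 9.18
position: [0.5384, 0.1558, 0.1306]
eef_rot: [-1.835, 2.0, 0.493]
force: [0.5, -0.4, 2.9]
finger_gap: 0.504
finger_force: 65.6
bay x,y,z [ 0.1  0.8 17.6] F axial 2.7 gap 0.504
shift first, mm [ 0.1 -0.8 -0.4] then turn [ 0.001 -0.001 -0.   ]
```

```bash
python3 -m handwheel '[[0,0,-8,0,0,0,1],[0,0,-12,0,0,0,1],[0,0,-15,0,0,0,1],[0,0,-20,0,0,0,1],[0,0,-25,0,0,0,1]]'
python3 -m handwheel '[[0,0,-30,0,0,0,1],[0,0,-30,0,0,0,1],[0,0,0,0,0.175,0,1],[0,0,0,0,0.175,0,1],[0,0,0,0,0.174,0,1]]'
python3 - <<'E'
from press import *
im=load('pics/scene0.png');c=bot.get_calibration('scene')
m=cv2.inRange(cv2.cvtColor(im,cv2.COLOR_RGB2HSV),(105,150,50),(125,255,255));m[:125]=0;m[175:]=0;m[:,:125]=0;m[:,195:]=0
q=cv2.approxPolyDP(cv2.convexHull(np.argwhere(m>0)[:,::-1].astype(np.int32)),5,True)[:,0];print(q.tolist())
P=np.array([plane(c,p,.025) for p in q]);print(P.round(3));print('centre',P.mean(0))
im=load('pics/side0.png');c=bot.get_calibration('side')
m=cv2.inRange(cv2.cvtColor(im,cv2.COLOR_RGB2HSV),(105,150,50),(125,255,255));m[:280]=0;m[350:]=0;m[:,:275]=0;m[:,360:]=0
q=cv2.approxPolyDP(cv2.convexHull(np.argwhere(m>0)[:,::-1].astype(np.int32)),5,True)[:,0];print(q.tolist())
P=np.array([plane(c,p,.025) for p in q]);print(P.round(3));print('centre',P.mean(0))
print(bot.get_state()['joint_pos'].round(2));delta([.53,-.38,.25],tool([0,0,-1],-px))
E
```

```text
time_s: 9.8
position: [0.5338, 0.1155, 0.2001]
eef_rot: [-1.836, 2.002, 0.495]
force: [0.8, 0.0, -0.7]
finger_gap: 0.504
finger_force: 65.2
time_s: 10.42
position: [0.5324, 0.0853, 0.2532]
eef_rot: [2.12, -2.312, 0.007]
force: [-0.1, 1.3, -1.5]
finger_gap: 0.501
finger_force: 65.1
[[185, 143], [159, 165], [135, 149], [161, 126]]
[[ 0.482 -0.308  0.025]
 [ 0.602 -0.318  0.025]
 [ 0.59  -0.429  0.025]
 [ 0.462 -0.426  0.025]]
centre [ 0.53396427 -0.370482    0.025     ]
[[352, 322], [307, 346], [286, 307], [329, 289]]
[[ 0.573 -0.441  0.025]
 [ 0.445 -0.433  0.025]
 [ 0.464 -0.323  0.025]
 [ 0.588 -0.337  0.025]]
centre [ 0.51750273 -0.38349971  0.025     ]
[ 0.16  0.2  -0.18  1.19 -0.01 -1.32]
shift first, mm [463.7 -37.8   6.1] then turn [-0.    -0.006 -0.001]
```

```bash
python3 -m handwheel '[[46,-3,0,0,0,0,1],[46,-4,0,0,0,0,1],[46,-4,0,0,0,0,1],[46,-4,0,0,0,0,1],[46,-4,0,0,0,0,1]]' >/dev/null
python3 -m handwheel '[[46,-4,0,0,0,0,1],[46,-4,0,0,0,0,1],[46,-4,0,0,0,0,1],[46,-4,0,0,0,0,1],[46,-3,0,0,0,0,1]]'
python3 -m handwheel '[[0,0,0,0,0,0,1]]' >/dev/null
python3 - <<'E'
from press import *
c=bot.get_calibration('wrist');im=bot.capture('wrist');cv2.imwrite('pics/w4.png',im[:,:,::-1])
m=cv2.inRange(cv2.cvtColor(im,cv2.COLOR_RGB2HSV),(105,150,50),(125,255,255))
n,l,st,ce=cv2.connectedComponentsWithStats(m);i=1+st[1:,4].argmax();print(st[i])
q=cv2.approxPolyDP(cv2.convexHull(np.argwhere(l==i)[:,::-1].astype(np.int32)),8,True)[:,0];print(q.tolist())
P=np.array([plane(c,p,.025) for p in q]);print(P.round(3),P.mean(0))
delta([.526,-.377,.1],tool([0,0,-1],-px))
E
```

```text
time_s: 11.68
position: [0.53, -0.3768, 0.2522]
eef_rot: [2.123, -2.313, -0.003]
force: [0.3, -0.6, -0.4]
finger_gap: 0.501
finger_force: 65.2
[ 203  103  118   99 9470]
[[320, 109], [312, 201], [221, 198], [203, 105]]
[[ 0.457 -0.426  0.025]
 [ 0.469 -0.32   0.025]
 [ 0.577 -0.333  0.025]
 [ 0.583 -0.442  0.025]] [ 0.52138455 -0.38024096  0.025     ]
shift first, mm [  0.8   3.3 151.6] then turn [ 0.003 -0.    -0.002]
```

View pics/w4.png

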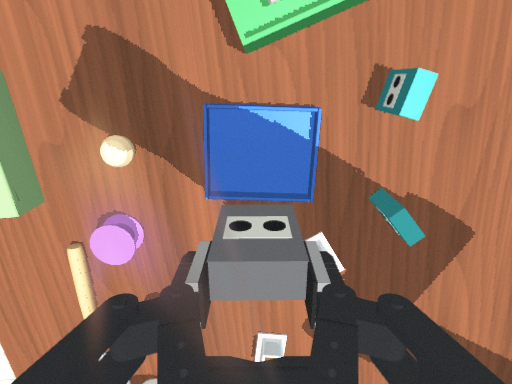

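The grey cassette hangs upright in the jaws at (257,250). The blue tray is at (262,153), roughly 130 × 110 mm and empty. I lower straight down into it.

```bash
python3 -m handwheel '[[3,3,40,0,0,0,1],[0,0,50,0,0,0,1],[0,0,50,0,0,0,1],[0,0,25,0,0,0,1],[0,0,12,0,0,0,1]]'
python3 -m handwheel '[[0,0,4,0,0,0,1],[0,0,2,0,0,0,1],[0,0,0,0,0,0,1]]'
```

```text
time_s: 12.48
position: [0.5263, -0.3762, 0.0734]
eef_rot: [2.124, -2.311, -0.007]
force: [0.6, -0.7, -0.0]
finger_gap: 0.505
finger_force: 65.2
time_s: 12.85
position: [0.528, -0.3785, 0.07]
eef_rot: [2.124, -2.313, 0.001]
force: [-0.4, -0.5, -0.9]
finger_gap: 0.503
finger_force: 65.2
```

```bash
python3 -m handwheel '[[0,0,2,0,0,0,1],[0,0,1,0,0,0,1],[0,0,0,0,0,0,1]]'
python3 -m handwheel '[[0,0,1,0,0,0,1],[0,0,0.5,0,0,0,1],[0,0,0,0,0,0,1]]'
```

```text
time_s: 13.22
position: [0.5272, -0.3781, 0.0658]
eef_rot: [2.123, -2.312, -0.002]
force: [-0.1, 0.6, -0.7]
finger_gap: 0.502
finger_force: 65.2
time_s: 13.6
position: [0.5273, -0.3781, 0.0642]
eef_rot: [2.123, -2.312, -0.002]
force: [0.3, 0.1, -1.2]
finger_gap: 0.504
finger_force: 65.2
```

```bash
python3 -m handwheel '[[0,0,1,0,0,0,1],[0,0,0,0,0,0,1]]'
python3 -m handwheel '[[0,0,1,0,0,0,1],[0,0,0,0,0,0,1]]'
```

```text
time_s: 13.85
position: [0.5274, -0.3782, 0.0635]
eef_rot: [2.123, -2.312, -0.001]
force: [0.1, 0.3, 1.6]
finger_gap: 0.501
finger_force: 65.3
time_s: 14.1
position: [0.5274, -0.3783, 0.0635]
eef_rot: [2.123, -2.312, -0.0]
force: [-2.1, 1.9, 8.2]
finger_gap: 0.502
finger_force: 66.2
```

```bash
python3 -m handwheel '[[0,0,-0.8,0,0,0,0.45],[0,0,0,0,0,0,0.35],[0,0,0,0,0,0,0.25],[0,0,0,0,0,0,0],[0,0,0,0,0,0,0]]'
python3 -m handwheel '[[0,0,-15,0,0,0,0],[0,0,-35,0,0,0,0],[0,0,-50,0,0,0,0],[0,0,-50,0,0,0,0],[0,0,0,0,0,0,0]]'
python3 - <<'E'
from press import *
for n in ['scene','side','wrist']:
    im=bot.capture(n);cv2.imwrite(f'pics/{n}5.png',im[:,:,::-1])
a=load('pics/scene5.png')[90:210,120:270];b=load('pics/side5.png')[230:350,220:370]
cv2.imwrite('pics/c5.png',np.hstack([cv2.resize(i,None,fx=2.6,fy=2.6,interpolation=3) for i in (a,b)])[:,:,::-1])
print(bot.get_state()['joint_pos'].round(2));delta([.455,-.225,.22],tool([0,0,-1],-px))
E
```

```text
time_s: 14.72
position: [0.5273, -0.3781, 0.063]
eef_rot: [2.123, -2.312, -0.002]
force: [-0.8, 0.3, 0.5]
finger_gap: 1.0
finger_force: 0.0
time_s: 15.35
position: [0.5302, -0.3798, 0.2196]
eef_rot: [2.125, -2.314, 0.014]
force: [0.7, 0.0, -0.2]
finger_gap: 0.996
finger_force: 0.0
[-0.62  0.42  0.03  1.18 -0.   -2.11]
shift first, mm [-146.1   85.1   -6.9] then turn [ 0.002 -0.001  0.001]
```

View pics/c5.png

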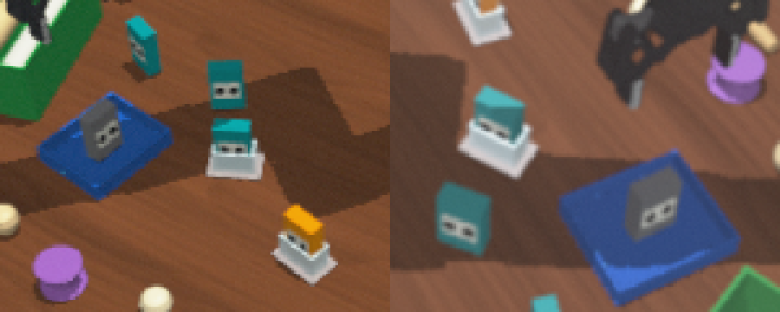

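The grey cassette stands in the tray. The chosen teal cassette, the leftmost of the three and the only one in a stand, is undisturbed. I move above it for a wrist measurement.

```bash
python3 -m handwheel '[[-37,21,0,0,0,0,0],[-37,21,0,0,0,0,0],[-36,21,0,0,0,0,0],[-36,22,0,0,0,0,0],[0,0,0,0,0,0,0]]'
python3 - <<'E'
from press import *
c=bot.get_calibration('wrist');im=bot.capture('wrist');cv2.imwrite('pics/w6.png',im[:,:,::-1]);np.save('w6.npy',c['cam_to_world']);print(pose()[0],pose()[1].as_matrix().round(3).tolist())
print(proj(c,[.455,-.225,.074]))
for b in blobs(im,(82,120,50),(98,255,255),100): print(b, plane(c,b[0],.074).round(3))
E
```

```text
time_s: 16.12
position: [0.4529, -0.2227, 0.2117]
eef_rot: [2.125, -2.309, -0.008]
force: [-1.0, -0.1, 0.6]
finger_gap: 1.001
finger_force: 0.0
[ 0.45425325 -0.22416725  0.21213201] [[-0.084, -0.996, -0.004], [-0.996, 0.084, -0.0], [0.0, 0.004, -1.0]]
[254.52703321 178.53628227]
([328.0, 79.9], 495, ((328.9556884765625, 84.95100402832031), (59.97503662109375, 35.684600830078125), 81.57302856445312)) [ 0.39  -0.302  0.074]
([248.9, 172.7], 1337, ((249.16925048828125, 172.54615783691406), (55.691593170166016, 28.03184700012207), 60.2551155090332)) [ 0.459 -0.231  0.074]
```

View pics/w6.png

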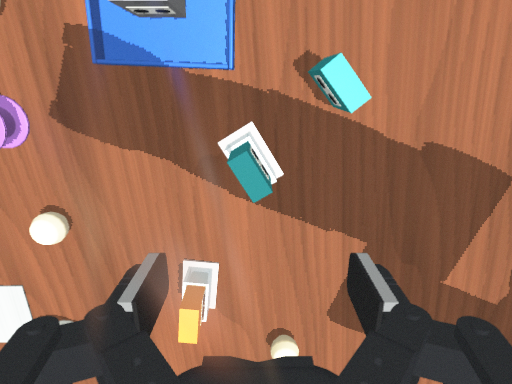

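The teal head top is centred near (250,174), tilted in the image. Its stand's foot shows at (250,152), and the amber at (190,328) is well away.

Run:
```python
from press import *
im=load('pics/w6.png');c=bot.get_calibration('wrist');c['cam_to_world']=np.load('w6.npy')
h=cv2.cvtColor(im,cv2.COLOR_RGB2HSV)
d=np.array([.496,.868]);n=np.array([-.868,.496]);ce=np.array([249.2,172.5])
print([tuple(h[int(round(p[1])),int(round(p[0]))]) for p in [ce+n*k for k in range(-18,19,2)]])
print([tuple(h[int(round(p[1])),int(round(p[0]))]) for p in [ce+n*3+d*k for k in range(-36,34,3)]])
```

```text
[(np.uint8(0), np.uint8(0), np.uint8(255)), (np.uint8(90), np.uint8(12), np.uint8(219)), (np.uint8(43), np.uint8(11), np.uint8(166)), (np.uint8(87), np.uint8(70), np.uint8(161)), (np.uint8(91), np.uint8(168), np.uint8(114)), (np.uint8(91), np.uint8(163), np.uint8(167)), (np.uint8(91), np.uint8(163), np.uint8(167)), (np.uint8(91), np.uint8(166), np.uint8(164)), (np.uint8(91), np.uint8(165), np.uint8(165)), (np.uint8(91), np.uint8(163), np.uint8(166)), (np.uint8(91), np.uint8(162), np.uint8(168)), (np.uint8(91), np.uint8(168), np.uint8(164)), (np.uint8(91), np.uint8(163), np.uint8(167)), (np.uint8(91), np.uint8(167), np.uint8(163)), (np.uint8(90), np.uint8(166), np.uint8(164)), (np.uint8(91), np.uint8(163), np.uint8(166)), (np.uint8(14), np.uint8(69), np.uint8(114)), (np.uint8(11), np.uint8(140), np.uint8(122)), (np.uint8(11), np.uint8(135), np.uint8(123))]
[(np.uint8(20), np.uint8(3), np.uint8(243)), (np.uint8(92), np.uint8(16), np.uint8(210)), (np.uint8(0), np.uint8(0), np.uint8(255)), (np.uint8(91), np.uint8(166), np.uint8(121)), (np.uint8(91), np.uint8(169), np.uint8(121)), (np.uin
[... 166 characters left out ...]
nt8(167)), (np.uint8(91), np.uint8(164), np.uint8(170)), (np.uint8(91), np.uint8(164), np.uint8(165)), (np.uint8(91), np.uint8(171), np.uint8(161)), (np.uint8(91), np.uint8(165), np.uint8(165)), (np.uint8(91), np.uint8(160), np.uint8(167)), (np.uint8(91), np.uint8(161), np.uint8(166)), (np.uint8(91), np.uint8(166), np.uint8(167)), (np.uint8(91), np.uint8(164), np.uint8(166)), (np.uint8(91), np.uint8(161), np.uint8(168)), (np.uint8(90), np.uint8(167), np.uint8(162)), (np.uint8(91), np.uint8(167), np.uint8(166)), (np.uint8(91), np.uint8(165), np.uint8(167)), (np.uint8(91), np.uint8(168), np.uint8(164)), (np.uint8(10), np.uint8(136), np.uint8(120)), (np.uint8(12), np.uint8(139), np.uint8(112))]
```

Run:
```python
from press import *
im=load('pics/w6.png');c=bot.get_calibration('wrist');c['cam_to_world']=np.load('w6.npy')
m=cv2.inRange(cv2.cvtColor(im,cv2.COLOR_RGB2HSV),(84,130,148),(97,255,255));m[:,290:]=0;m[:125]=0;m[225:]=0
m=cv2.morphologyEx(m,cv2.MORPH_OPEN,np.ones((3,3)))
k=cv2.findContours(m,0,1)[0];k=max(k,key=cv2.contourArea)[:,0]
P=np.array([plane(c,p,.074)[:2]*1000 for p in k],np.float32);r=cv2.minAreaRect(P);print(r)
b=cv2.boxPoints(r);e=b[1]-b[0];f=b[2]-b[1];L=e if np.linalg.norm(e)>np.linalg.norm(f) else f;yaw=np.arctan2(L[1],L[0]);print('long dir yaw deg',np.degrees(yaw))
M0=cv2.moments(k);print('centroid',plane(c,(M0['m10']/M0['m00'],M0['m01']/M0['m00']),.074))
ly=L/np.linalg.norm(L); 
for s in (1,-1):
    y=np.array([s*ly[0],s*ly[1],0]);x=np.cross(y,[0,0,-1]);print(s);delta([r[0][0]/1000,r[0][1]/1000,.12],tool([0,0,-1],x))
print(bot.get_state()['joint_pos'].round(2))
```

```text
((459.0573425292969, -226.61602783203125), (19.444660186767578, 43.32181930541992), 26.386770248413086)
long dir yaw deg -63.613262
centroid [ 0.4592627  -0.22723867  0.074     ]
1
shift first, mm [ 2.  -5.4 92.1] then turn [ 0.003  0.004 -2.115]
-1
shift first, mm [ 2.  -5.4 92.1] then turn [ 0.004 -0.002  1.026]
[-0.46  0.16 -0.32  1.09 -0.   -1.94]
```

```bash
python3 -m handwheel '[[2,-5.4,0,0,0,0.171,0],[0,0,0,0,0,0.171,0],[0,0,0,0,0,0.171,0],[0,0,20,0,0,0.171,0],[0,0,30,0,0,0.171,0]]' >/dev/null
python3 -m handwheel '[[0,0,30,0,0,0.171,0],[0,0,8,0,0,0,0],[0,0,0,0,0,0,0],[0,0,0,0,0,0,0]]'
cat > teal.py <<'E'
from press import *
def t(z):
    a=np.radians(-63.6);y=-np.array([np.cos(a),np.sin(a),0]);delta([.4591,-.2268,z],tool([0,0,-1],np.cross(y,[0,0,-1])))
E
python3 -c "
from teal import *
t(.063)"
```

```text
time_s: 17.3
position: [0.4613, -0.2285, 0.1262]
eef_rot: [0.717, -3.057, 0.002]
force: [0.9, -0.2, 0.4]
finger_gap: 0.996
finger_force: 0.0
shift first, mm [ 1.1  2.5 63.2] then turn [-0.001 -0.001  0.   ]
```

```bash
python3 -m handwheel '[[1.1,2.2,20,0,0,0,0],[0,0,20,0,0,0,0],[0,0,12,0,0,0,0],[0,0,5,0,0,0,0],[0,0,0,0,0,0,0]]'
python3 -c "
from teal import *
t(.063)"
```

```text
time_s: 17.92
position: [0.4585, -0.2265, 0.0685]
eef_rot: [0.715, -3.057, 0.001]
force: [-0.0, -0.0, 0.3]
finger_gap: 1.003
finger_force: 0.0
shift first, mm [-0.4 -0.5  5.4] then turn [ 0.    -0.002 -0.001]
```

```bash
python3 -m handwheel '[[-0.3,-0.4,5,0,0,0,0],[0,0,0,0,0,0,0.3],[0,0,0,0,0,0,0.4],[0,0,0,0,0,0,0.45],[0,0,0,0,0,0,1]]'
python3 -m handwheel '[[0,0,0,0,0,0,1],[0,0,0,0,0,0,1],[0,0,0,0,0,0,1]]'
python3 -c "
from teal import *
t(.063)"
```

```text
time_s: 18.55
position: [0.4591, -0.2268, 0.0636]
eef_rot: [0.715, -3.057, 0.001]
force: [-0.2, 0.6, 4.6]
finger_gap: 0.502
finger_force: 61.6
time_s: 18.92
position: [0.4592, -0.2268, 0.0636]
eef_rot: [0.715, -3.057, 0.001]
force: [-0.5, 0.5, 5.7]
finger_gap: 0.5
finger_force: 61.6
shift first, mm [0.1 0.  0.6] then turn [-0.    -0.002 -0.001]
```

```bash
python3 -m handwheel '[[0,0,-3,0,0,0,1],[0,0,-4,0,0,0,1],[0,0,-4,0,0,0,1],[0,0,-4,0,0,0,1],[0,0,-4,0,0,0,1]]'
python3 -m handwheel '[[0,0,-5,0,0,0,1],[0,0,-5,0,0,0,1],[0,0,-5,0,0,0,1],[0,0,-5,0,0,0,1],[0,0,-5,0,0,0,1]]'
python3 - <<'E'
from teal import *
for n in ['scene','side']:
    im=bot.capture(n);cv2.imwrite(f'pics/{n}7.png',im[:,:,::-1])
    o=load(f'pics/{n}5.png');c=bot.get_calibration(n)
    for k,I in (('before',o),('now',im)):
        u,v=proj(c,[.4591,-.2268,.0]).astype(int)
        w=I[v-22:v+22,u-22:u+22];h=cv2.cvtColor(w,cv2.COLOR_RGB2HSV);m=(h[...,1]<60)&(h[...,2]>120);ys,xs=np.where(m);print(n,k,m.sum(),xs.min()+u-22,xs.max()+u-22,ys.min()+v-22,ys.max()+v-22)
E
```

```text
time_s: 19.55
position: [0.4588, -0.2266, 0.0824]
eef_rot: [0.715, -3.057, 0.0]
force: [0.1, -0.4, -0.0]
finger_gap: 0.505
finger_force: 61.1
time_s: 20.18
position: [0.4588, -0.2266, 0.1075]
eef_rot: [0.715, -3.057, 0.0]
force: [0.4, 0.4, -0.1]
finger_gap: 0.502
finger_force: 61.1
scene before 254 199 221 144 158
scene now 315 199 221 135 158
side before 451 246 276 264 298
side now 554 246 276 264 298
```

```bash
python3 -m handwheel '[[0,0,-20,0,0,0,1],[0,0,-40,0,0,0,1],[0,0,-45,0,0,-0.17,1],[0,0,-41,0,0,-0.17,1],[0,0,0,0,0,-0.17,1]]' >/dev/null
python3 -m handwheel '[[0,0,0,0,0,-0.17,1],[0,0,0,0,0,-0.17,1],[0,0,0,0,0,-0.17,1],[0,0,0,0,0,0,1]]'
python3 -c "
from press import *
delta([.532,.085,.255],tool([0,0,-1],-px))"
```

```text
time_s: 21.4
position: [0.459, -0.2264, 0.253]
eef_rot: [2.114, -2.321, -0.002]
force: [-0.1, -0.5, -0.9]
finger_gap: 0.502
finger_force: 60.9
shift first, mm [-316.9  -43.7   -2.4] then turn [ 0.002 -0.001 -0.007]
```

```bash
python3 -m handwheel '[[-30,-4,0,0,0,0,1],[-45,-6,0,0,0,0,1],[-45,-6,0,0,0,0,1],[-45,-6,0,0,0,0,1],[-45,-6,0,0,0,0,1]]' >/dev/null
python3 -m handwheel '[[-45,-6,0,0,0,0,1],[-40,-6,0,0,0,0,1],[-22,-4,0,0,0,-0.007,1],[0,0,0,0,-0.175,0,1],[0,0,0,0,-0.175,0,1]]' >/dev/null
python3 -m handwheel '[[0,0,0,0,-0.174,0,1],[0,0,0,0,0,0,1],[0,0,0,0,0,0,1]]'
python3 - <<'E'
from press import *
bay(90)
c=bot.get_calibration('wrist');im=bot.capture('wrist');cv2.imwrite('pics/w8.png',im[:,:,::-1])
E
```

```text
time_s: 23.02
position: [0.5321, 0.0851, 0.2528]
eef_rot: [-1.837, 2.003, 0.493]
force: [0.2, 0.0, -0.2]
finger_gap: 0.503
finger_force: 61.1
bay x,y,z [ -0.4   1.1 159. ] F axial -0.2 gap 0.503
shift first, mm [-0.5 -1.3 69. ] then turn [ 0.002 -0.003 -0.001]
```

View pics/w8.png

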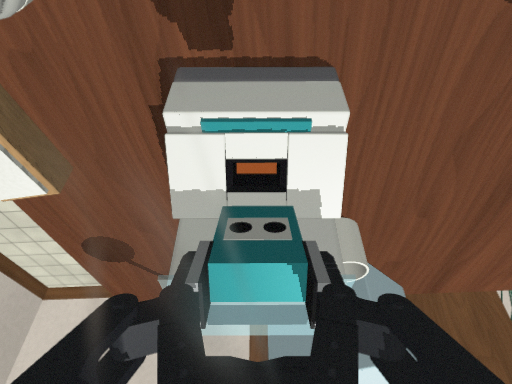

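The teal cassette is held straight over the empty bay: mouth at (257,175), orange carrier at (257,168). Next I lower it along the bay's axis, watching the force.

```bash
python3 -m handwheel '[[-0.5,-0.6,25,0,0,0,1],[0,0,35,0,0,0,1],[0,0,22,0,0,0,1],[0,0,8,0,0,0,1],[0,0,0,0,0,0,1]]'
python3 -c "
from press import *
bay(63)"
```

```text
time_s: 23.7
position: [0.5361, 0.1313, 0.1754]
eef_rot: [-1.839, 1.999, 0.494]
force: [-0.0, 0.0, 0.2]
finger_gap: 0.501
finger_force: 61.1
bay x,y,z [ 1.1  1.1 68.8] F axial 0.2 gap 0.501
shift first, mm [ 1.1 -1.1  5.8] then turn [ 0.003 -0.001  0.002]
```

```bash
python3 -m handwheel '[[0.7,-0.6,5,0,0,0,1],[0,0,5,0,0,0,1],[0,0,4,0,0,0,1],[0,0,0,0,0,0,1]]'
python3 -c "
from press import *
bay(18)"
python3 -m handwheel '[[0,0,3,0,0,0,1],[0,0,3,0,0,0,1],[0,0,0,0,0,0,1]]'
python3 -c "
from press import *
bay(18)"
```

```text
time_s: 24.2
position: [0.537, 0.1367, 0.1622]
eef_rot: [-1.837, 2.0, 0.495]
force: [-0.7, -0.3, -0.5]
finger_gap: 0.503
finger_force: 61.1
bay x,y,z [-0.8  0.6 54.6] F axial -0.3 gap 0.503
shift first, mm [-0.8 -0.7 36.6] then turn [ 0.003 -0.001 -0.   ]
time_s: 24.58
position: [0.5372, 0.1398, 0.1571]
eef_rot: [-1.837, 2.0, 0.494]
force: [-0.1, 0.2, 0.2]
finger_gap: 0.501
finger_force: 61.1
bay x,y,z [-0.6  0.6 48.6] F axial 0.1 gap 0.501
shift first, mm [-0.7 -0.7 30.6] then turn [ 0.003 -0.001  0.   ]
```

```bash
python3 -m handwheel '[[-0.3,-0.2,4,0,0,0,1],[0,0,5,0,0,0,1],[0,0,5,0,0,0,1],[0,0,4,0,0,0,1],[0,0,0,0,0,0,1]]'
python3 -c "
from press import *
bay(18)"
python3 -m handwheel '[[0,0,4,0,0,0,1],[0,0,4,0,0,0,1],[0,0,2,0,0,0,1],[0,0,0,0,0,0,1]]'
python3 -c "
from press import *
bay(18)"
```

```text
time_s: 25.2
position: [0.5381, 0.1491, 0.1415]
eef_rot: [-1.837, 2.0, 0.495]
force: [-0.1, -0.5, -0.8]
finger_gap: 0.505
finger_force: 61.1
bay x,y,z [-0.4  0.6 30.4] F axial -0.4 gap 0.505
shift first, mm [-0.4 -0.6 12.4] then turn [ 0.003 -0.001  0.   ]
time_s: 25.7
position: [0.5386, 0.154, 0.133]
eef_rot: [-1.837, 2.0, 0.494]
force: [-0.6, -0.2, -1.9]
finger_gap: 0.504
finger_force: 61.1
bay x,y,z [-0.3  0.5 20.7] F axial -1.6 gap 0.504
shift first, mm [-0.3 -0.5  2.7] then turn [ 0.003 -0.001  0.   ]
```

```bash
python3 -m handwheel '[[0,0,2,0,0,0,1],[0,0,0,0,0,0,0.45],[0,0,0,0,0,0,0.3],[0,0,0,0,0,0,0],[0,0,0,0,0,0,0]]'
python3 -m handwheel '[[0,0,-15,0,0,0,0],[0,0,-25,0,0,0,0],[0,0,-10,0,0,0,1],[0,0,0,0,0,0,1],[0,0,0,0,0,0,1]]'
python3 -m handwheel '[[0,0,0,0,0,0,1],[0,0,0,0,0,0,1],[0,0,0,0,0,0,1],[0,0,0,0,0,0,1]]'
python3 -c "
from press import *
bay(45)"
```

```text
time_s: 26.32
position: [0.5389, 0.1549, 0.1316]
eef_rot: [-1.837, 2.0, 0.494]
force: [0.9, -0.1, -0.1]
finger_gap: 1.0
finger_force: 0.0
time_s: 26.95
position: [0.5364, 0.1302, 0.1741]
eef_rot: [-1.837, 2.0, 0.495]
force: [0.5, -0.3, -0.2]
finger_gap: 0.375
finger_force: 0.0
time_s: 27.45
position: [0.5368, 0.13, 0.1747]
eef_rot: [-1.837, 2.0, 0.494]
force: [1.1, 0.4, 0.2]
finger_gap: 0.006
finger_force: 0.0
bay x,y,z [-0.3  0.2 68.8] F axial -0.1 gap 0.006
shift first, mm [-0.3 -0.3 23.8] then turn [ 0.003 -0.001  0.   ]
```

```bash
python3 -m handwheel '[[0,0,10,0,0,0,1],[0,0,10,0,0,0,1],[0,0,4,0,0,0,1],[0,0,2,0,0,0,1],[0,0,2,0,0,0,1]]'
python3 -c "
from press import *
bay(18.5)"
python3 -m handwheel '[[0,0,2,0,0,0,1],[0,0,2,0,0,0,1],[0,0,2,0,0,0,1],[0,0,2,0,0,0,1],[0,0,2,0,0,0,1]]'
python3 -c "
from press import *
bay(18.5)"
```

```text
time_s: 28.08
position: [0.5381, 0.1439, 0.1507]
eef_rot: [-1.837, 2.0, 0.494]
force: [-0.6, -2.5, 3.3]
finger_gap: -0.001
finger_force: 1.7
bay x,y,z [-0.2  0.1 41. ] F axial 4.2 gap -0.001
shift first, mm [-0.2 -0.2 22.5] then turn [ 0.002 -0.001  0.   ]
time_s: 28.7
position: [0.5384, 0.1489, 0.1419]
eef_rot: [-1.837, 2.0, 0.494]
force: [-1.6, -2.4, 5.4]
finger_gap: 0.0
finger_force: 2.5
bay x,y,z [-0.3  0.2 30.8] F axial 5.9 gap 0.0
shift first, mm [-0.3 -0.2 12.3] then turn [ 0.003 -0.001  0.   ]
```

```bash
python3 -m handwheel '[[0,0,2,0,0,0,1],[0,0,2,0,0,0,1],[0,0,2,0,0,0,1],[0,0,2,0,0,0,1],[0,0,2,0,0,0,1]]'
python3 -c "
from press import *
bay(18.5)"
python3 -m handwheel '[[0,0,1.5,0,0,0,1],[0,0,1,0,0,0,1],[0,0,0.5,0,0,0,1],[0,0,0,0,0,0,1]]'
python3 -c "
from press import *
bay(18)"
```

```text
time_s: 29.32
position: [0.5388, 0.1539, 0.1331]
eef_rot: [-1.837, 2.0, 0.494]
force: [-2.1, -3.3, 4.8]
finger_gap: -0.0
finger_force: 3.0
bay x,y,z [-0.3  0.3 20.8] F axial 5.9 gap -0.0
shift first, mm [-0.3 -0.3  2.3] then turn [ 0.003 -0.001  0.   ]
time_s: 29.82
position: [0.539, 0.1553, 0.1308]
eef_rot: [-1.837, 2.0, 0.494]
force: [-3.2, -3.2, 6.9]
finger_gap: -0.001
finger_force: 4.0
bay x,y,z [-0.2  0.2 18.1] F axial 7.7 gap -0.001
shift first, mm [-0.2 -0.2  0.1] then turn [ 0.002 -0.001  0.   ]
```

```bash
python3 -m handwheel '[[0,0,0.8,0,0,0,1],[0,0,0.5,0,0,0,1],[0,0,0,0,0,0,1]]'
python3 -c "
from press import *
bay(18)"
python3 -m handwheel '[[0,0,-4,0,0,0,1],[0,0,-4,0,0,0,1],[0,0,-6,0,0,0,1],[0,0,-20,0,0,0,1],[0,0,-30,0,0,0,1]]'
python3 -m handwheel '[[0,0,-30,0,0,0,1],[0,0,-10,0,0,0,1],[0,0,0,0,0,0,1]]'
python3 - <<'E'
from press import *
bay(137)
c=bot.get_calibration('wrist');im=bot.capture('wrist');cv2.imwrite('pics/w9.png',im[:,:,::-1])
h=cv2.cvtColor(im,cv2.COLOR_RGB2HSV);m=cv2.inRange(h,(82,120,50),(98,255,255))
n,l,st,ce=cv2.connectedComponentsWithStats(m)
print([(st[i].tolist(),ce[i].round(1).tolist()) for i in range(1,n) if st[i,4]>60])
for k in (4.5,11,29): print(k,[proj(c,M+(axis()*k+s*22*np.cross([0,0,1],px)+e*10*(px*.866+np.array([0,0,.5])))/1000).round(1).tolist() for s,e in((-1,-1),(1,1))])
E
```

```text
time_s: 30.2
position: [0.5396, 0.1555, 0.1308]
eef_rot: [-1.836, 2.0, 0.492]
force: [-5.4, -9.1, 15.7]
finger_gap: 0.003
finger_force: 9.4
bay x,y,z [ 0.  -0.4 17.9] F axial 18.4 gap 0.003
shift first, mm [ 0.   0.4 -0.1] then turn [ 0.001 -0.001  0.   ]
time_s: 30.82
position: [0.5356, 0.1242, 0.1845]
eef_rot: [-1.838, 2.0, 0.496]
force: [0.5, -0.2, -0.5]
finger_gap: 0.0
finger_force: 0.0
time_s: 31.2
position: [0.5351, 0.1041, 0.2196]
eef_rot: [-1.837, 2.0, 0.493]
force: [-0.2, 0.6, -0.6]
finger_gap: -0.0
finger_force: 0.0
bay x,y,z [ -0.3  -0.3 120.6] F axial -0.8 gap -0.0
shift first, mm [ -0.3   0.4 -16.4] then turn [ 0.002 -0.001  0.   ]
[([200, 124, 122, 15, 1789], [260.7, 131.0]), ([230, 173, 57, 31, 1683], [257.9, 188.5])]
4.5 [[230.9, 177.7], [284.7, 200.9]]
11 [[230.2, 180.2], [285.4, 203.8]]
29 [[228.3, 187.5], [287.4, 212.6]]
```

The teal head matches the 11 mm proud (caught) prediction. I check quickly that nothing else moved before handing in.

Run:
```python
from press import *
a=bot.capture('scene');b=load('pics/scene0.png');s=bot.capture('side');t=load('pics/side0.png')
for nm,x,y in (('scene',a,b),('side',s,t)):
    d=(np.abs(cv2.GaussianBlur(x,(3,3),0).astype(int)-cv2.GaussianBlur(y,(3,3),0)).max(2)>50).astype(np.uint8)
    n,l,st,ce=cv2.connectedComponentsWithStats(d);print(nm,[st[i].tolist() for i in range(1,n) if st[i,4]>25])
m=cv2.inRange(cv2.cvtColor(a,cv2.COLOR_RGB2HSV),(0,0,50),(180,70,130))[120:170,135:190];print('grey px in tray',int((m>0).sum()))
```

```text
scene [[209, 0, 66, 96, 2978], [311, 1, 20, 27, 198], [408, 0, 10, 14, 75], [363, 22, 49, 51, 1432], [311, 39, 12, 18, 115], [248, 88, 53, 82, 2014], [494, 104, 18, 35, 308], [151, 128, 16, 26, 301], [202, 135, 15, 14, 167], [229, 168, 11, 8, 57], [301, 192, 11, 14, 56], [175, 200, 11, 7, 54], [410, 200, 52, 33, 357]]
side [[128, 0, 153, 66, 5846], [43, 20, 6, 11, 54], [38, 35, 16, 17, 178], [40, 51, 22, 55, 642], [34, 52, 17, 4, 39], [221, 61, 52, 54, 1816], [204, 111, 43, 40, 895], [36, 143, 14, 46, 298], [0, 147, 32, 28, 542], [209, 159, 13, 7, 56], [64, 190, 15, 55, 604], [43, 198, 11, 27, 192], [252, 218, 11, 7, 55], [311, 228, 12, 8, 73], [252, 263, 20, 22, 294], [0, 266, 8, 9, 39], [159, 280, 13, 14, 43], [310, 294, 25, 30, 510], [8, 316, 7, 21, 40]]
grey px in tray 221
```

Run:
```python
from press import *
for n,am,bu in (('scene',(220,165,35,25),(168,196,25,20)),('side',(243,210,28,26),(305,222,28,24))):
    for k,im in (('0',load(f'pics/{n}0.png')),('7',load(f'pics/{n}7.png')),('now',bot.capture(n))):
        h=cv2.cvtColor(im,cv2.COLOR_RGB2HSV)
        f=lambda r,lo,hi:(lambda m:(cv2.boundingRect(m),int((m>0).sum()),int(im[r[1]:r[1]+r[3],r[0]:r[0]+r[2]][m>0].max())))(cv2.inRange(h[r[1]:r[1]+r[3],r[0]:r[0]+r[2]],lo,hi))
        print(n,k,'amber',f(am,(8,150,60),(24,255,255)),'bud',f(bu,(12,30,120),(35,130,255)))
```

```text
scene 0 amber ((0, 0, 35, 25), 686, 242) bud ((5, 3, 14, 14), 133, 244)
scene 7 amber ((0, 0, 35, 25), 690, 243) bud ((5, 3, 14, 14), 131, 245)
scene now amber ((0, 0, 35, 25), 455, 244) bud ((5, 3, 13, 14), 130, 243)
side 0 amber ((6, 4, 13, 20), 113, 245) bud ((6, 5, 15, 14), 94, 243)Traceback (most recent call last):
  File "<stdin>", line 6, in <module>
  File "<stdin>", line 5, in <lambda>
  File "<stdin>", line 5, in <lambda>
    return umr_maximum(a, axis, None, out, keepdims, initial, where)
ValueError: zero-size array to reduction operation maximum which has no identity
```

Bud outlines are unchanged and the colour differences are arm shadows. The arm passed the amber more than 100 mm above it.

```bash
python3 -c "
from bench import bot
print(bot.hand_in())"
```

```text
the job is handed in; nothing more can be done
None
```

I handed the job in at about 32 s: the grey cassette stands in the blue tray, the teal one sits in the press 11 mm proud with the catch holding, its stand stayed upright and in place, and the arm touched nothing else.

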